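# Lock the slide case with its clip cover

## Robot

A 6-joint arm with a two-finger parallel gripper is mounted at the origin on the work surface. World frame = base frame: x ahead of the robot, y to its left, z up, the work surface at z = 0. Lengths are in mm, angles in degrees, forces in N, time in s.
With the tool pointing down it reaches from about 300 to 850 mm from the base axis. Payload 4.2 kg.
Tool frame: the origin (TCP) lies at the very end of the fingers, on their centre line; the grasp point (between the pads) lies env.pinch_z behind it (env.pinch_z is the distance from the TCP to the grasp point, in mm); z points along the fingers, y is the line along which they close (so a half turn about z gives the same grasp; the last joint's range is limited). The gripper opens to 91 mm and grips with 3 to 60 N. Pads are 32 mm wide; open, the fingers measure 118 mm over their backs; the gripper's body (76 mm by 178 mm) begins 60 mm behind the grasp point.
Start: joints at [-71.505, 18.312, 89.639, -0, 72.044, -1.146], TCP at [193.276, -541.56, 213.976] pointing down, gripper open.
Joint ranges: [-177.97, 177.97], [-48.28, 115.42], [12.27, 149.76], [-77.06, 257.06], [2.81, 150.46], [-146.56, 146.56]. Speed limits (degrees/s): [147.25, 147.25, 180, 180, 180, 180].

## Interface

Orientations are given as [roll, pitch, yaw] about the fixed x, y, z axes, in that order (R = Rz(yaw) Ry(pitch) Rx(roll)).
In Python, from workcell import state, vision, job_done, env gives the robot as it stands.
- The arm moves only by the tool servo_tool, never from a script. Its argument "rows" is a list of rows, each a list of 5 numbers: the shift along the tool's x, y, z scaled (see below), then the turn about the tool's z scaled (see below), then the opening, from 0 (shut) to 1 (fully open). A call has 1 to 20 rows; each row is the pose to reach, as a shift and turn from the pose commanded when the call began, along the tool's axes at that moment; what a row does not reach only later rows make up. The controller multiplies each number of a shift by 200 mm and each number of a turn by 90 degrees. A row lasts 1/12 s, in which the tool goes at most 41.7 mm and 7.16 degrees, less where a joint would pass 70% of its speed; a pose out of reach is approached as far as the arm can. A call with a number of a shift or a turn outside -1 to 1 is refused whole. A call with a gripper value outside its range is refused whole. The fingers move at their own pace and stop on an object; "force" is the grip in N (left out, the last holds). Time passes only in rows, so rows that repeat a pose let the fingers close. It gives the time, the measured TCP pose, the force, the opening and the grip force at its end, in the units of the state.
- state(): the state, without advancing time (a new reading comes with each control period).
- vision.grab_frame(name): name is "scene" or "top" or "wrist"; returns the picture (420x560x3 uint8, red, green, blue); there is no depth.
- vision.camera_info(name): a dict with "vertical_fov" (degrees; the focal length in pixels is half the picture's height over the tangent of half this angle, whatever the lens; pixels are square), "cx", "cy" (the principal point, pixels), "distortion" ([k1, k2, p1, p2, k3] as OpenCV has them; the pictures are not rectified), "T" (4x4, takes a point from camera to world coordinates). Camera axes: x right, y up, looking along -z (the intrinsics and any distortion apply to the point x, -y, -z); pixel columns grow to the right and rows downward; lengths in mm; the calibration is good to about 2 mm. A picture is of the moment at which its call begins: read the wrist's pose just before it. camera_info takes no time and is no camera call; for the wrist camera it gives the pose at the moment of the call.
- job_done(): hands the job in; it is judged then, once.
The state is a dict: "time_s": time; "qpos": joint angles; "qvel": joint speeds; "effort": joint torques, N m; "ee_pos": TCP position; "ee_rot": TCP orientation; "force": force on the tool from outside, world axes, zero at the start; "torque": the same for the moment, N m; "gripper_width": finger opening in mm; "gripper_force": force on a finger pad.
Only numpy, scipy, OpenCV 4.12 (cv2) and the standard library are available. Lean on these libraries where they do the work, as an engineer would, in place of code of your own. Each camera call takes 0.05 s, during which the arm holds its last target. There are 200 camera calls.

## Task

Get the slide transit case ready to send: swing its hinged lid fully shut so that the tab drops behind the rim, then take the long clip cover from the bench, set it into the dock at the front of the case and press it down until it clicks under both catches. Keep pressing it firmly down on its rubber cushion and finish like that, still holding the cover down; leave the shorter cover and the other things on the bench alone.

Things in the scene. Friction and masses are not known exactly. Their poses are not given: they have to be found in the camera images.
- case: Grey slide transit case, fixed. Origin under it on the bench; x points away from the robot to the hinge (yaw up to 0.35 rad), y along its width. Bay of upright glass slides: x -20 to 80 mm, y -75 to 75, walls 45 mm high. In front of it the cover's dock: x -82 to -20, floor 12 mm high, guides up to 52 mm. Only the open lid is higher.
- dock (a point): Dock centre (case x -50 mm, y 0), 22 mm above the bench, on top of the free cushion. The cover's origin goes over it, its y axis along the case's y, either way round. Ribs before and behind the cover (y -34 and 34 mm) and posts at its ends guide it: their slanted top 10 mm (42 to 52 mm high) catch it up to 5 mm off centre; below, 1 mm of play each way.
- lid (a joint): Angle of the case's white lid: 0 shut, grows as it opens up and away from the robot, 1.57 upright. Starts at 0.95 to 1.4 (leaning to the robot over the bay); its stiff hinge (0.13 N m) keeps it where left. Push it shut with closed fingers: on its outer face from beyond, round the hinge towards the robot, then down from above. Shut, its top is 49 mm above the bench.
- lid_hinge (a point): On the lid's hinge axis at mid width: 45 mm above the bench, at the case's far edge (case x 80 mm, y 0); the axis runs along the case's y. Turns with the lid. The lid's outer face lies 4 mm outside of the axis.
- lid_edge (a point): Middle of the free edge of the lid, on its outer (upper) face, 100 mm from the hinge. Lid plate 100 by 150 (along the hinge) by 4 mm. A tongue 40 mm wide reaches 8.5 mm beyond this edge; a tab under the lid drops behind the case's front rim.
- cover: Long clip cover, grey, about 0.1 kg, loose and upright on the bench left or right of the case. Origin: centre of its underside; z up, y along its length; same both ways round. Body 32 (x) by 88 mm (y), wedge flanges at the feet of its ends (97 mm over both, 6 mm high); deck 60 by 88 mm, 38.5 to 44.5 mm high, with the grip fin on it.
- cover_fin (a point): Middle of the top of the long cover's upright grip fin, 68.5 mm above its underside. The fin stands 24 mm over the deck, 16 mm thick (x), 46 mm long (y): pinch it across its thickness from above, finger ends just over the deck.
- cushion: Rubber pad 26 by 64 mm in the dock; origin: centre of its top, 22 mm above the bench when free; sinks up to 5.5 mm (1 N at touch, 3.5 N when the cover is clicked on, 9 N at its stop). Cover underside heights: 29 mm meets the sprung catches, push grows to about 8 to 18 N; 20 mm they click over the flanges, push drops suddenly; 16.5 mm stop. Unpressed it stays at 20 mm.
- short_cover: A similar grey clip cover for another case, only 52 mm long over its deck (61 mm over the flanges); leave it where it is. Origin at the centre of its underside. Lies on the other side of the case from the long one.
- amber_a: Amber reagent bottle, 76 mm wide, 160 mm high, beyond the case; leave alone.
- amber_b: Smaller amber reagent bottle, 66 mm wide, 130 mm high, beyond the case; leave alone.
- carton: Flat carton with a red band, 80 by 110 by 35 mm; leave alone.
- tin: Open round metal dish, 90 mm wide, 50 mm high; leave alone.
- timer: Flat red bench timer, 65 by 75 by 18 mm; leave alone.
- marker: Thick wooden marking pencil with a black end, 125 mm long, 14 mm thick, lying; leave alone.
Not all that is in view belongs to the job. Leave any turquoise look-alike of the case alone.

How it is judged (in metres and radians):
On the way, in this order (a step that is already met when the one before it is completed fails the run):
1. the lid is swung shut, its tab behind the rim (value of joint lid below 0.06 rad), for 0.2 s.
2. the long cover is clicked home in the dock over the shut lid (z of cover in the frame of case below 0.0197 m and horizontal distance between cover and dock below 0.004 m and angle between cover's own z axis and vertical below 0.035 rad and value of joint lid below 0.06 rad), for 0.2 s.
At the end, for the whole second after the job is handed in: Lid shut within 0.06 rad; long cover level within 0.035 rad, within 4 mm of the dock's centre and clicked home, underside less than 19.7 mm above the bench; fingers on it, pressing it on the cushion with more than 5 N through the last second (all of step 2 and contact force between cover and cushion above 5 N and contact force between the fingers and cover above 2 N); the arm keeps its last pose, push and grip.
It fails at once if a bystander was moved by more than 30 mm (distance of any of short_cover, amber_a, amber_b, carton, tin, timer, marker from where it was at the start of the episode above 0.03 m).
It also fails if it takes over 58 s, if anything falls off the work surface, if the arm or the gripper's body presses on something with over 40 N, if the wrist force passes 120 N, or if a joint passes its speed limit or range.

## Working session

There is one attempt and no reset: what is moved stays moved. The work goes in short steps, Python scripts to look and compute and a tool call to move; the robot and the scene stay as the last step left them, time stands still between calls to the robot, and variables do not carry over. Pictures are saved under pics/ and viewed, at most 10 in all, crops included, and the job is handed in when it is done.

Besides the shell and the picture viewer there is one more tool, called after "Emit:" as name(argument=value, ...) on one line, values as JSON. servo_tool: Moves the arm, as the interface text tells. Its arguments: {"type":"object","properties":{"rows":{"type":"array"},"force":{"type":"number"}},"required":["rows"]}

```bash
ls; mkdir -p pics
python3 - <<'E'
from workcell import state, vision, job_done, env
import cv2,numpy as np
print(state()); print(env.pinch_z)
ims=[vision.grab_frame(n) for n in("scene","top","wrist")]
for n,i in zip(("scene","top","wrist"),ims):
    cv2.imwrite(f"pics/{n}0.png",i[:,:,::-1]); c=vision.camera_info(n); print(n,c)
E
```

```text
pics
{'time_s': 0.0, 'qpos': array([-7.15039446e+01,  1.83519468e+01,  8.97067613e+01,  1.59247538e-03,
        7.20423174e+01, -1.14530317e+00]), 'qvel': array([ 0.00050207, -0.0235258 , -0.04011665, -0.13480613,  0.03220411,
        0.08006626]), 'effort': array([-6.01507036e-04, -4.12456083e+01, -2.31970614e+01,  7.27649429e-02,
        4.57339932e-02, -1.36368026e-04]), 'ee_pos': array([ 193.13185024, -541.06414026,  213.1147977 ]), 'ee_rot': array([-1.79899025e+02, -3.53302170e-03,  1.96408632e+01]), 'force': array([-0.01039672, -0.07101371, -0.05729747]), 'torque': array([-0.00212479, -0.01725189,  0.03584625]), 'gripper_force': 0.0, 'gripper_width': 91.01901006095403}
18.8
scene {'vertical_fov': 47.62183593382696, 'cx': 287.921349801424, 'cy': 210.25288674047675, 'distortion': array([-0.01964699,  0.        ,  0.        ,  0.        ,  0.        ]), 'T': array([[ 8.17515584e-01, -4.27687853e-01,  3.85682992e-01,
         1.09147136e+03],
       [ 5.75576648e-01,  5.84105266e-01, -5.72304605e-01,
        -6.88069814e+02],
       [ 1.94882610e-02,  6.89858057e-01,  7.23682298e-0
[... 461 characters left out ...]
01],
       [ 2.81728592e-02,  1.04110659e-01,  9.94166616e-01,
         1.02143930e+03],
       [ 0.00000000e+00,  0.00000000e+00,  0.00000000e+00,
         1.00000000e+00]])}
wrist {'vertical_fov': 68.05857260854441, 'cx': 279.62733329348976, 'cy': 214.12992018461767, 'distortion': array([0.00136504, 0.        , 0.        , 0.        , 0.        ]), 'T': array([[ 3.35828546e-01,  9.02282681e-01,  2.70379643e-01,
         2.69444759e+02],
       [-9.41923103e-01,  3.21767084e-01,  9.61603409e-02,
        -5.14084253e+02],
       [-2.35459185e-04, -2.86970220e-01,  9.57939475e-01,
         3.83965462e+02],
       [ 0.00000000e+00,  0.00000000e+00,  0.00000000e+00,
         1.00000000e+00]])}
```

View pics/top0.png

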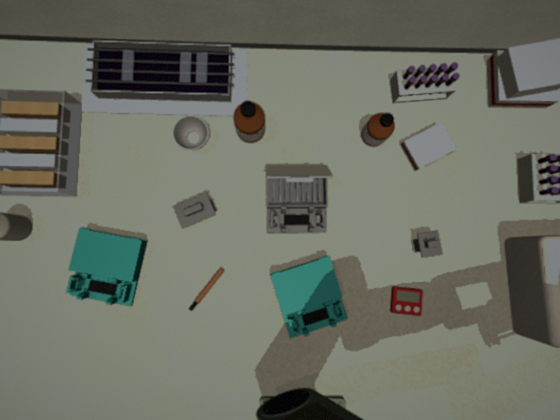

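View pics/scene0.png

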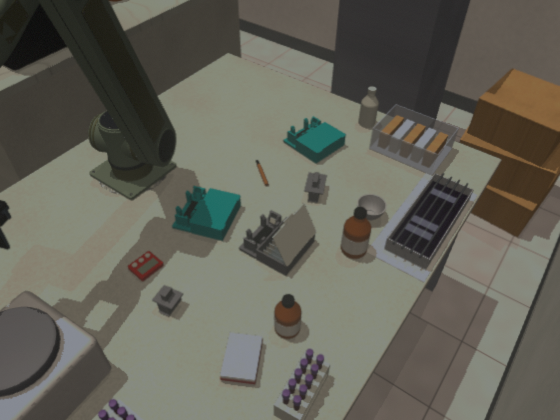

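The top view shows the grey case at about (297,205), with its lid standing at the far side (row ~165–178). There are two turquoise look-alikes, at (108,265) and (310,295). The cover candidates are the grey piece at (195,208), which is longer, and the grey piece at (428,243), which is shorter. I'll confirm which is which in one enlarged crop.

```bash
cat > h.py <<'E'
import numpy as np,cv2
from workcell import state, vision, job_done, env
def K(c):
    f=210/np.tan(np.radians(c["vertical_fov"]/2)); return np.array([[f,0,c["cx"]],[0,f,c["cy"]],[0,0,1]])
def ray(c,px):
    u=cv2.undistortPoints(np.array(px,float).reshape(-1,1,2),K(c),np.array(c["distortion"]))[:,0]
    d=np.c_[u[:,0],-u[:,1],-np.ones(len(u))]@c["T"][:3,:3].T
    return c["T"][:3,3],d
def plane(c,px,z):
    o,d=ray(c,px); return o+d*((z-o[2])/d[:,2])[:,None]
def proj(c,P):
    T=c["T"]; p=(np.atleast_2d(P)-T[:3,3])@T[:3,:3]; p=p*[1,-1,-1]
    return cv2.projectPoints(p,np.zeros(3),np.zeros(3),K(c),np.array(c["distortion"]))[0][:,0]
def tri(c1,p1,c2,p2):
    o1,d1=ray(c1,p1);o2,d2=ray(c2,p2);out=[]
    for a,b in zip(d1,d2):
        s=np.linalg.lstsq(np.c_[a,-b],o2-o1,rcond=None)[0]; out.append((o1+a*s[0]+o2+b*s[1])/2)
    return np.array(out)
E
python3 - <<'E'
import cv2,numpy as np
t=cv2.imread("pics/top0.png"); s=cv2.imread("pics/scene0.png")
g=lambda i:np.clip(i.astype(float)*1.6,0,255).astype(np.uint8)
a=cv2.resize(t[185:235,165:225],(400,300),interpolation=2) # scale 6.67,6
b=cv2.resize(t[220:270,400:460],(400,300),interpolation=2)
c=cv2.resize(t[155:245,255:340],(400,300),interpolation=2)
d=cv2.resize(s[195:275,235:325],(400,300),interpolation=2)
cv2.imwrite("pics/crop1.png",g(np.vstack([np.hstack([a,b]),np.hstack([c,d])])))
E
```

```text
(no output)
```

View pics/crop1.png

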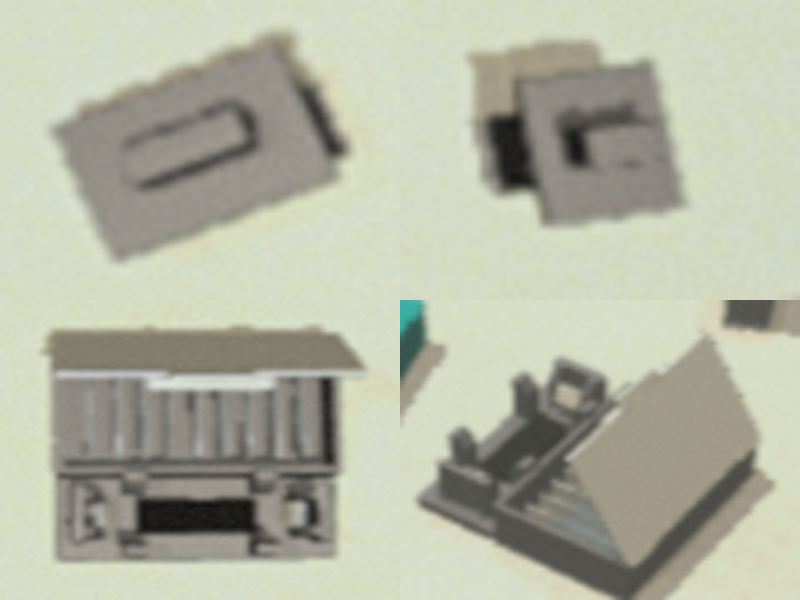

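The upper-left crop (top pixels ~(195,208)) has a 60×88-shaped deck and a long fin, so it is the long cover. The upper-right one (~(428,243)) is nearly square, so it is the short cover. The case is grey with its lid leaning over the bay, and the free edge is at about top row 177.

Run:
```python
from h import *
np.set_printoptions(precision=1,suppress=True)
t=vision.camera_info("top"); s=vision.camera_info("scene")
q=plane(t,[(173.2,205.8),(207,191.7),(216,213.3),(182.7,228.7)],44.5); print("cover deck",q,q.mean(0))
e=(q[1]+q[2]-q[0]-q[3]);print("yaw len axis",np.degrees(np.arctan2(e[1],e[0])), [np.linalg.norm(q[i]-q[i-1]) for i in range(4)])
b=plane(t,[(266,205.1),(326.6,205.1)],45); print("bay front wall",b)
f=plane(t,[(267.1,232.1),(326.2,232.1)],12); print("dock front",f)
print("lid free L,R, hinge L,R",tri(t,[(265.6,176.9),(332.6,176.9),(265.6,164),(324,164)],s,[(303.6,204.3),(273.3,236.3),(315.3,232.3),(286.8,265.7)]))
print("bottles etc",plane(t,[(250,110),(380,120)],150))
print("wood/teal",plane(t,[(330,258),(346,318)],49))
```

```text
cover deck [[555.6 319.9  44.5]
 [591.5 239.9  44.5]
 [539.  216.5  44.5]
 [500.6 295.1  44.5]] [546.7 267.9  44.5]
yaw len axis -64.911124595942 [np.float64(60.385020805481105), np.float64(87.74340905263585), np.float64(57.410598905456666), np.float64(87.45820212032226)]
bay front wall [[560.9  95.8  45. ]
 [563.3 -52.5  45. ]]
dock front [[496.7  92.   12. ]
 [498.9 -56.4  12. ]]
lid free L,R, hinge L,R [[614.9  96.9 127.2]
 [618.  -51.8 134.3]
 [661.5  96.8  41.9]
 [664.3 -47.8  42.2]]
bottles etc [[ 761.4  134.3  150. ]
 [ 744.7 -156.3  150. ]]
wood/teal [[435.1 -60.1  49. ]
 [294.9 -97.8  49. ]]
```

Emit:
servo_tool(rows=[[1,-1,0,-0.79,0],[1,-1,0,-0.79,0],[1,-1,0,-0.79,0],[1,-1,0,-0.79,0],[1,-1,0,-0.79,0],[1,-1,0,-0.79,0],[1,-1,0,-0.79,0],[1,-1,0,-0.79,0],[1,-1,0,-0.79,0],[1,-1,0,-0.79,0]], force=20)

```text
time_s: 0.98
ee_pos: [314.6, -285.1, 213.9]
ee_rot: [-180.0, 0.0, 91.2]
force: [-1.7, -0.3, -0.7]
gripper_width: 27.3
gripper_force: 0.0
```

```bash
cat >> h.py <<'E'
def cmd(P,yaw,s=None,o=0):
    s=s or state(); y0=np.radians(s["ee_rot"][2]); p=np.array(P)-s["ee_pos"]
    x=np.array([np.cos(y0),np.sin(y0),0]);y=np.array([np.sin(y0),-np.cos(y0),0])
    dy=(s["ee_rot"][2]-yaw+180)%360-180
    return np.round([p@x/200,p@y/200,-p[2]/200,dy/90],4)
E
python3 -c "
from h import *
print(cmd((705,22,213),91),state())"
```

```text
[1.494  1.9836 0.0046 0.0023] {'time_s': 0.9833, 'qpos': array([-4.37213540e+01,  4.62438377e+00,  1.07529730e+02, -8.79076814e-03,
        6.78468472e+01, -4.49212754e+01]), 'qvel': array([-9.59529667e-01,  3.00378280e-01, -2.48864841e-01, -1.00364434e-01,
        2.90688261e-02, -7.83309270e+01]), 'effort': array([  0.5263092 , -27.36077249, -22.33008206,   0.05415174,
         0.09728182,   1.09008282]), 'ee_pos': array([ 314.64648529, -285.06081145,  213.92158382]), 'ee_rot': array([-1.79993570e+02,  5.08644043e-03,  9.12032366e+01]), 'force': array([-1.67534058, -0.34321461, -0.72331236]), 'torque': array([-0.08247022, -0.06114525, -0.00407644]), 'gripper_force': 0.0, 'gripper_width': 27.330194108030863}
```

Emit:
servo_tool(rows=[[0.75,1,0,0,0],[0.75,1,0,0,0],[0.75,1,0,0,0],[0.75,1,0,0,0],[0.75,1,0,0,0],[0.75,1,0,0,0]])

```text
time_s: 1.48
ee_pos: [513.6, -131.8, 213.8]
ee_rot: [-180.0, 0.0, 90.8]
force: [0.1, -1.1, 0.7]
gripper_width: 0.5
gripper_force: 0.0
```

Emit:
servo_tool(rows=[[0.75,0.98,0,0,0],[0.75,0.98,0,0,0],[0.75,0.98,0,0,0],[0.75,0.98,0,0,0],[0.75,0.98,0,0,0],[0.75,0.98,0,0,0],[0.75,0.98,0,0,0]])

```text
time_s: 2.07
ee_pos: [710.8, 24.3, 211.2]
ee_rot: [179.9, -0.1, 91.0]
force: [-0.4, -0.0, 0.4]
gripper_width: 0.7
gripper_force: 0.0
```

Run:
```python
from h import *
s=state(); print(s["ee_pos"],s["ee_rot"],s["gripper_width"],s["force"])
for th in (1.3,1.15,1.0,.85,.7,.55,.4,.3,.2,.1,0,-.03):
    r=75; H=np.array([663,45]); x,z=H+r*np.array([-np.cos(th),np.sin(th)])+4*np.array([np.sin(th),np.cos(th)])
    print(th,np.round([x+14,z]),cmd((x+14,22,z),91,s))
```

```text
[710.81177169  24.32015333 211.24493127] [ 1.79924845e+02 -1.46405033e-01  9.09948855e+01] 0.7172976567894785 [-0.35650891 -0.03029851  0.36304254]
1.3 [661. 118.] [-7.300e-03 -2.503e-01  4.645e-01 -1.000e-04]
1.15 [650. 115.] [-6.300e-03 -3.041e-01  4.808e-01 -1.000e-04]
1.0 [640. 110.] [-5.400e-03 -3.550e-01  5.049e-01 -1.000e-04]
0.85 [631. 104.] [-4.600e-03 -4.017e-01  5.363e-01 -1.000e-04]
0.7 [622.  96.] [-3.900e-03 -4.431e-01  5.743e-01 -1.000e-04]
0.55 [615.  88.] [-3.300e-03 -4.784e-01  6.182e-01 -1.000e-04]
0.4 [609.  78.] [-2.800e-03 -5.068e-01  6.668e-01 -1.000e-04]
0.3 [607.  71.] [-2.500e-03 -5.215e-01  7.013e-01 -1.000e-04]
0.2 [604.  64.] [-2.400e-03 -5.327e-01  7.371e-01 -1.000e-04]
0.1 [603.  56.] [-2.200e-03 -5.403e-01  7.739e-01 -1.000e-04]
0 [602.  49.] [-2.200e-03 -5.442e-01  8.112e-01 -1.000e-04]
-0.03 [602.  47.] [-2.100e-03 -5.446e-01  8.225e-01 -1.000e-04]
```

Emit:
servo_tool(rows=[[0,-0.05,0.2,0,0],[0,-0.1,0.4,0,0],[0,-0.17,0.46,0,0],[0,-0.25,0.465,0,0],[0,-0.28,0.473,0,0],[0,-0.305,0.48,0,0],[0,-0.33,0.492,0,0],[0,-0.355,0.505,0,0],[0,-0.38,0.52,0,0],[0,-0.4,0.536,0,0],[0,-0.422,0.555,0,0],[0,-0.443,0.574,0,0],[0,-0.461,0.596,0,0],[0,-0.478,0.618,0,0],[0,-0.495,0.643,0,0],[0,-0.507,0.667,0,0],[0,-0.52,0.7,0,0],[0,-0.532,0.735,0,0],[0,-0.54,0.765,0,0]])

```text
time_s: 3.65
ee_pos: [597.8, 17.7, 59.9]
ee_rot: [-179.9, 0.0, 90.7]
force: [-0.7, -0.7, 1.0]
gripper_width: 0.4
gripper_force: 0.7
```

Emit:
servo_tool(rows=[[0,0,0.02,0,0],[0,0,0.035,0,0],[0,0,0.045,0,0],[0,0,0.045,0,0]])

```text
time_s: 3.98
ee_pos: [598.5, 17.8, 51.3]
ee_rot: [-180.0, 0.0, 90.7]
force: [0.1, -0.3, 1.0]
gripper_width: 0.7
gripper_force: 0.0
```

Run:
```python
from h import *
s=state(); print(s["ee_pos"],s["force"])
i=vision.grab_frame("scene");cv2.imwrite("pics/s1.png",i[150:330,180:420,::-1].repeat(2,0).repeat(2,1))
```

```text
[598.45545706  17.75034364  51.31725681] [ 0.07579307 -0.2544054   1.02209893]
```

View pics/s1.png

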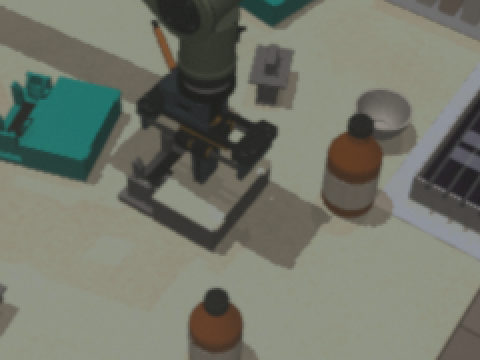

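The lid lies nearly flat under the fingers (around crop (205,195)), with nothing else disturbed. I'll press the last few millimetres.

Emit:
servo_tool(rows=[[0,0,0.01,0,0],[0,0,0.015,0,0],[0,0,0.02,0,0],[0,0,0.02,0,0]])

```text
time_s: 4.37
ee_pos: [599.1, 17.7, 49.3]
ee_rot: [179.9, 0.0, 90.7]
force: [-1.3, -0.5, 7.0]
gripper_width: 0.6
gripper_force: 3.4
```

Emit:
servo_tool(rows=[[0,0,0.01,0,0],[0,0,0.02,0,0],[0,0,0.02,0,0],[0,0,0.02,0,0],[0,0,0.02,0,0]])

```text
time_s: 4.78
ee_pos: [599.2, 17.8, 49.0]
ee_rot: [179.8, 0.0, 90.7]
force: [-7.7, -0.6, 27.3]
gripper_width: 0.9
gripper_force: 13.8
```

Emit:
servo_tool(rows=[[0,0,-0.2,0,0],[0,0,-0.4,0,0],[0,0,-0.6,0,0.7],[0.3,0,-0.6,0,0.7],[0.6,0,-0.6,0,0.7],[0.9,-0.1,-0.6,-0.1,0.7],[1,-0.2,-0.6,-0.27,0.7],[1,-0.26,-0.6,-0.27,0.7],[1,-0.26,-0.6,-0.27,0.7],[1,-0.26,-0.6,-0.27,0.7]])

```text
time_s: 5.62
ee_pos: [542.5, 219.3, 164.0]
ee_rot: [-180.0, -0.0, 115.3]
force: [-0.1, -0.2, 1.0]
gripper_width: 51.0
gripper_force: 0.0
```

Run:
```python
from h import *
s=state(); print(s["ee_pos"],s["ee_rot"][2], s["force"],cmd((546.7,267.9,170),115.1,s))
c=vision.camera_info("wrist");i=vision.grab_frame("wrist");np.save("c.npy",c,allow_pickle=True)
c2=vision.camera_info("top");t=vision.grab_frame("top");cv2.imwrite("pics/t2.png",t[:,:,::-1])
cv2.imwrite("pics/w2.png",i[:,:,::-1]); print(proj(c,[(546.7,267.9,68.5),(546.7,267.9,44.5)]))
```

```text
[542.474297   219.282693   164.01667112] 115.31813143782102 [-0.09012798 -0.19343182  1.030804  ] [ 0.2107  0.1231 -0.0299  0.0024]
[[308.99525397 168.73907381]
 [306.68532106 164.9391051 ]]
```

View pics/w2.png

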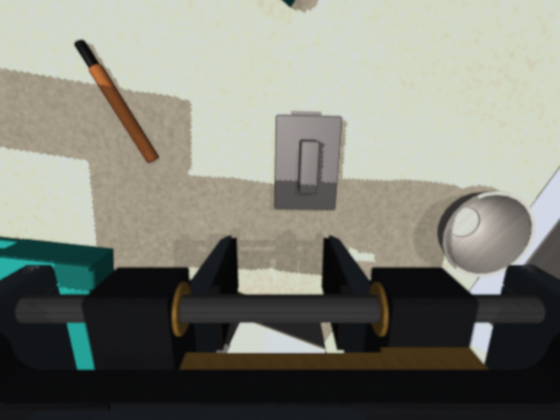

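The wrist view shows the long cover: deck corners near (276,115), (342,116), (336,210), (275,209), and fin top spanning (301–320, 140–193).

Run:
```python
from h import *
np.set_printoptions(precision=1,suppress=True)
c=np.load("c.npy",allow_pickle=True).item()
for px,z in (([(276,115),(342,116),(336,210),(275,209)],44.5),([(301,140),(320,140),(317,193),(300,193)],68.5)):
    q=plane(c,px,z);m=q.mean(0);e=q[0]+q[1]-q[2]-q[3]
    print(m,np.degrees(np.arctan2(e[1],e[0])),[np.linalg.norm(q[i]-q[i-1]) for i in range(4)])
    y=np.degrees(np.arctan2(e[1],e[0])); print(cmd((m[0],m[1],47),115.1))
```

```text
[546.9 268.4  44.5] 114.6185195302813 [np.float64(86.81510414361169), np.float64(58.71479402407787), np.float64(86.94846469526178), np.float64(59.17057671950064)]
[ 0.2  0.1  0.6 -0. ]
[546.5 269.3  68.5] 114.71579370822619 [np.float64(45.20901559564299), np.float64(15.839154450354966), np.float64(45.215667125874596), np.float64(14.882176510943076)]
[ 0.2  0.1  0.6 -0. ]
```

Emit:
servo_tool(rows=[[0.21,0.125,0.05,0.005,0.7],[0.213,0.125,0.2,0.005,0.7],[0.213,0.125,0.35,0.005,0.7],[0.213,0.125,0.48,0.005,0.7],[0.213,0.125,0.55,0.005,0.7],[0.213,0.125,0.575,0.005,0.7],[0.213,0.125,0.58,0.005,0.7],[0.213,0.125,0.58,0.005,0.7]])

```text
time_s: 6.38
ee_pos: [549.8, 265.6, 48.4]
ee_rot: [179.9, 0.0, 114.5]
force: [-0.2, 0.4, 1.1]
gripper_width: 63.8
gripper_force: 0.0
```

Emit:
servo_tool(rows=[[0,0,0,0,0],[0,0,0,0,0],[0,0,0,0,0],[0,0,0,0,0],[0,0,0,0,0],[0,0,0,0,0]], force=45)

```text
time_s: 6.88
ee_pos: [548.6, 266.3, 48.2]
ee_rot: [180.0, 0.0, 114.6]
force: [0.5, 0.1, -0.8]
gripper_width: 26.6
gripper_force: 0.0
```

Emit:
servo_tool(rows=[[0,0,0,0,0],[0,0,0,0,0],[0,0,0,0,0],[0,0,0,0,0],[0,0,0,0,0],[0,0,0,0,0]])

```text
time_s: 7.38
ee_pos: [548.5, 266.2, 47.9]
ee_rot: [-180.0, 0.0, 114.6]
force: [-0.1, -0.6, -0.0]
gripper_width: 15.9
gripper_force: 45.0
```

Run:
```python
from h import *
s=state(); print(s["ee_pos"],s["ee_rot"][2], s["force"],s["gripper_width"],s["gripper_force"],cmd((531.5,20.6,130),91,s))
```

```text
[548.45979663 266.22544881  47.88778406] 114.59411165680069 [-0.13447556 -0.60991295 -0.01777527] 15.941664846007473 44.98145878314972 [-1.0814 -0.5882 -0.4106  0.2622]
```

Emit:
servo_tool(rows=[[0,0,-0.15,0,0],[0,0,-0.35,0,0],[-0.1,-0.05,-0.5,0,0],[-0.3,-0.2,-0.5,0.06,0],[-0.5,-0.3,-0.5,0.12,0],[-0.7,-0.4,-0.5,0.18,0],[-0.9,-0.5,-0.5,0.24,0],[-1,-0.54,-0.5,0.26,0],[-1,-0.54,-0.5,0.26,0]])

```text
time_s: 8.13
ee_pos: [533.1, 33.3, 148.0]
ee_rot: [-180.0, 0.2, 90.8]
force: [-0.5, 0.3, -1.5]
gripper_width: 15.8
gripper_force: 45.0
```

Emit:
servo_tool(rows=[[-0.15,0,0,0,0],[-0.3,0,0,0,0],[-0.45,0,0,0,0],[-0.55,0,0,0,0],[-0.6,0,0,0,0],[-0.6,0,0,0,0],[-0.6,0,0,0,0]])

```text
time_s: 8.72
ee_pos: [536.0, -80.0, 147.8]
ee_rot: [-180.0, -0.0, 91.2]
force: [0.4, 0.3, -0.7]
gripper_width: 15.6
gripper_force: 45.0
```

Run:
```python
from h import *
s=state(); print(s["ee_pos"],s["ee_rot"], s["force"],s["gripper_width"])
c=vision.camera_info("wrist");i=vision.grab_frame("wrist");np.save("c.npy",c,allow_pickle=True)
cv2.imwrite("pics/w3.png",cv2.resize(i[:,:,::-1],(800,600),interpolation=2)); print(proj(c,[(531.5,20.6,22)]))
```

```text
[536.01769786 -80.00093251 147.77231238] [-1.79981327e+02 -4.69401564e-02  9.11515408e+01] [ 0.40286545  0.29363126 -0.66790382] 15.632942407164615
[[277.33197975  98.27269694]]
```

View pics/w3.png

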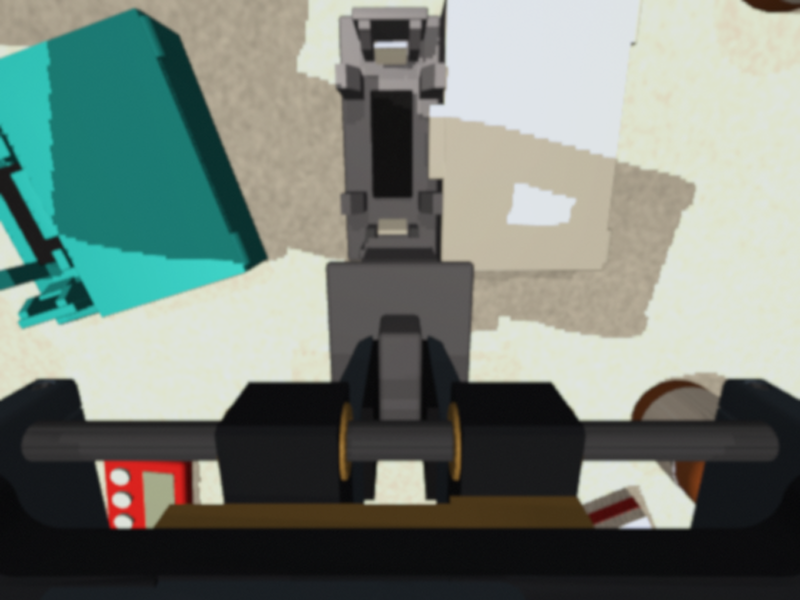

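The wrist view (800×600) shows the cushion as the black block, corners (371,91), (413,91), (414,197), (372,197). The held cover's deck leading edge runs from (328,263) to (473,263), with fin top ahead of the fingers at (381–419, 317). The lid is flat.

Run:
```python
from h import *
np.set_printoptions(precision=2,suppress=True)
c=np.load("c.npy",allow_pickle=True).item();s=state()
k=plane(c,np.array([(371,91),(413,91),(414,197),(372,197)])*.7,22); print(k,k.mean(0))
e=k[0]+k[1]-k[2]-k[3];print("dock yaw",np.degrees(np.arctan2(e[1],e[0])))
L=plane(c,np.array([(443,20),(440,262)])*.7,49);e=L[0]-L[1];print("lid edge",L,np.degrees(np.arctan2(e[1],e[0])))
d=plane(c,np.array([(328,262.5),(473,262.5)])*.7,144.4); print(d); e=d[1]-d[0]; print("cover xdir",np.degrees(np.arctan2(e[1],e[0])))
m=d.mean(0)-[0,44,0]; print("cover centre",m, m-s["ee_pos"]); f=plane(c,np.array([(381,317),(419,317)])*.7,168.4);print("fin end",f)
```

```text
[[515.68  48.5   22.  ]
 [541.23  49.    22.  ]
 [543.66 -13.66  22.  ]
 [516.41 -14.2   22.  ]] [529.25  17.41  22.  ]
dock yaw 91.44871023701614
lid edge [[555.52  79.27  49.  ]
 [559.92 -50.84  49.  ]] 91.93563013670727
[[506.31 -33.54 144.4 ]
 [563.91 -32.39 144.4 ]]
cover xdir 1.1407790961830195
cover centre [535.11 -76.97 144.4 ] [-0.92  2.52 -3.42]
fin end [[528.46 -48.04 168.4 ]
 [541.95 -47.77 168.4 ]]
```

Run:
```python
from h import *
np.set_printoptions(precision=2,suppress=True)
c=vision.camera_info("top")
for n in("top0","t2"):
    i=cv2.imread(f"pics/{n}.png"); g=cv2.cvtColor(i,6)[205:235,275:320]
    m=(g<45).astype(np.uint8); k,l,st,ce=cv2.connectedComponentsWithStats(m); j=1+st[1:,4].argmax()
    a=cv2.minAreaRect(np.argwhere(l==j)[:,::-1].astype(np.float32)); ctr=ce[j]+[275,205]
    print(n,st[j],ctr,plane(c,[ctr],22),a)
s=state();print(s["ee_pos"],s["ee_rot"][2])
i=vision.grab_frame("wrist");cw=vision.camera_info("wrist");g=cv2.cvtColor(i,7)[50:150,245:305]
k,l,st,ce=cv2.connectedComponentsWithStats((g<35).astype(np.uint8));j=1+st[1:,4].argmax();ctr=ce[j]+[245,50];print(st[j],ctr,plane(cw,[ctr],22))
```

```text
top0 [  9  10  26  14 257] [296.35 219.65] [[528.28  19.69  22.  ]] ((21.5, 16.5), (13.0, 25.0), 90.0)
t2 [  9  10  26  10 240] [295.93 219.35] [[529.02  20.74  22.  ]] ((21.5, 14.5), (9.0, 25.0), 90.0)
[536.03 -79.49 147.82] 91.21076713634818
[  15   15   28   74 1955] [273.96 101.16] [[528.35  18.79  22.  ]]
```

Emit:
servo_tool(rows=[[0.12,0,0,0,0],[0.28,-0.01,0,0,0],[0.42,-0.02,0,0,0],[0.48,-0.023,0,0,0],[0.48,-0.023,0.1,0,0],[0.48,-0.023,0.18,0,0],[0.48,-0.023,0.2,0,0],[0.48,-0.023,0.2,0,0],[0.48,-0.023,0.2,0,0]])

```text
time_s: 9.57
ee_pos: [529.8, 15.5, 108.3]
ee_rot: [180.0, 0.0, 91.2]
force: [0.6, 0.4, -0.9]
gripper_width: 15.7
gripper_force: 45.0
```

Run:
```python
from h import *
s=state(); print(s["ee_pos"],s["ee_rot"], s["force"],s["gripper_width"])
i=vision.grab_frame("wrist");t=vision.grab_frame("scene")
cv2.imwrite("pics/w4.png",np.hstack([cv2.resize(i[150:290,190:390,::-1],(400,280)),cv2.resize(t[200:270,220:320,::-1],(400,280),interpolation=2)]))
```

```text
[529.81596704  15.50866848 108.31505688] [1.79973863e+02 9.27832660e-03 9.12164318e+01] [ 0.60927599  0.39725031 -0.89409406] 15.674092644822952
```

View pics/w4.png

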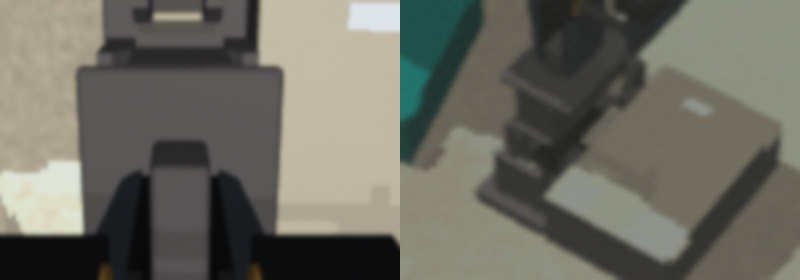

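The cover sits over the dock and is laterally centred: deck 78–282, dock 98–258 in the left half. I'm lowering it into the guides.

Emit:
servo_tool(rows=[[0.005,0,0.02,0,0],[0.005,0,0.04,0,0],[0.005,0,0.06,0,0],[0.005,0,0.08,0,0],[0.005,0,0.1,0,0],[0.005,0,0.12,0,0],[0.005,0,0.14,0,0],[0.005,0,0.14,0,0]])

```text
time_s: 10.33
ee_pos: [529.3, 16.0, 79.1]
ee_rot: [-180.0, 0.0, 91.2]
force: [0.4, -0.8, -1.5]
gripper_width: 15.8
gripper_force: 45.0
```

Emit:
servo_tool(rows=[[0,0,0.01,0,0],[0,0,0.02,0,0],[0,0,0.03,0,0],[0,0,0.04,0,0],[0,0,0.05,0,0],[0,0,0.05,0,0]], force=60)

```text
time_s: 10.83
ee_pos: [530.2, 16.0, 70.9]
ee_rot: [179.9, 0.0, 91.2]
force: [-0.7, -3.5, 5.9]
gripper_width: 15.7
gripper_force: 60.0
```

Emit:
servo_tool(rows=[[0,0,0.005,0,0],[0,0,0.01,0,0],[0,0,0.015,0,0],[0,0,0.015,0,0]])

```text
time_s: 11.17
ee_pos: [530.2, 16.0, 69.0]
ee_rot: [179.9, 0.0, 91.2]
force: [-2.3, -3.8, 13.9]
gripper_width: 16.1
gripper_force: 60.0
```

Emit:
servo_tool(rows=[[0,0,0.005,0,0],[0,0,0.01,0,0],[0,0,0.015,0,0],[0,0,0.015,0,0]])

```text
time_s: 11.5
ee_pos: [530.2, 16.0, 65.0]
ee_rot: [179.9, 0.0, 91.2]
force: [-1.7, -2.4, 7.9]
gripper_width: 15.5
gripper_force: 60.0
```

Emit:
servo_tool(rows=[[0,0,0.005,0,0],[0,0,0.01,0,0],[0,0,0.01,0,0],[0,0,0.01,0,0],[0,0,0.01,0,0],[0,0,0.01,0,0]])

```text
time_s: 12.0
ee_pos: [530.2, 16.0, 64.1]
ee_rot: [179.9, 0.0, 91.2]
force: [-3.6, -2.8, 14.9]
gripper_width: 15.7
gripper_force: 60.0
```

Run:
```python
from h import *
s=state(); print(s["ee_pos"],s["ee_rot"], s["force"],s["torque"],s["gripper_width"],s["gripper_force"])
i=vision.grab_frame("wrist");t=vision.grab_frame("scene")
cv2.imwrite("pics/w5.png",np.hstack([cv2.resize(i[90:290,140:425,::-1],(400,280)),cv2.resize(t[190:274,220:340,::-1],(400,280),interpolation=2)]))
```

```text
[530.22188504  15.96816869  64.0682945 ] [1.79854900e+02 4.73899724e-02 9.12256124e+01] [-3.63834232 -2.82780997 14.90807599] [-0.6288361   0.50850126  0.08317384] 15.724830999232186 60.00329554080963
```

View pics/w5.png

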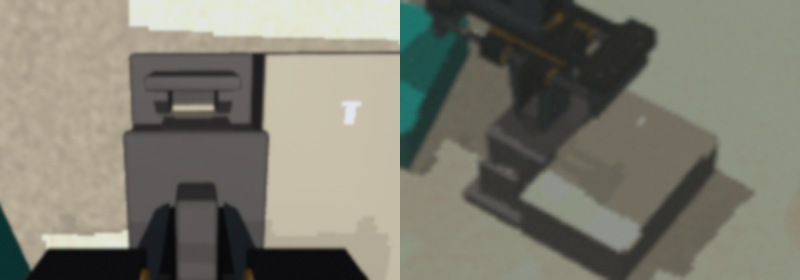

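The cover is seated level at about 16 mm, clicked past the catches. The lid is flat and the push is steady at about 15 N, so I'm handing in.

```bash
python3 -c "
from workcell import job_done
print(job_done())"
```

```text
the job is handed in; nothing more can be done
None
```

The lid is shut and the long cover is clicked into the dock, still held down at about 15 N with its underside near 16 mm. I handed the job in at about 12 s, but it returned no verdict.

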